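# Fetch the honing guide from the covered till

## Robot

A 6-joint arm with a two-finger parallel gripper is mounted at the origin on the work surface. World frame = base frame: x ahead of the robot, y to its left, z up, the work surface at z = 0. Lengths are in m, angles in degrees, forces in N, time in s.
With the tool pointing down it reaches from about 0.35 to 0.875 m from the base axis. Payload 4.2 kg.
Tool frame: the origin (TCP) lies where the fingers leave the gripper's body, on its centre line; the fingertips stand 70 mm ahead of it and the grasp point (between the pads) lies 51 mm ahead of it; z points along the fingers, y is the direction in which the jaws open and shut (so a half turn about z gives the same grasp; the last joint's range is limited). The gripper opens to 87 mm and grips with 3 to 60 N. Pads are 19 mm wide; open, the fingers measure 117 mm over their backs; the gripper's body (75 mm by 190 mm) begins 51 mm behind the grasp point.
Start: joints at [-54.053, 22.042, 0.453, 0, -68.411, -14.817], TCP at [0.225, -0.583, 0.292] pointing down, gripper open.
Joint ranges: [-179.83, 179.83], [-69.29, 118.12], [-61.27, 80.66], [-181.25, 117.63], [-171.15, -9.14], [-177.46, 177.46]. Speed limits (degrees/s): [159.86, 159.86, 180, 180, 180, 180].

## Interface

Orientations are given as a 3x3 rotation matrix whose columns are the frame's x, y, z axes.
In Python, from station import sense, capture, camera_model, finish_job gives the robot as it stands.
- The arm moves only by the shell command python3 -m inch 'ROWS'. ROWS is JSON, a list of rows, each an object with "hand": the closure, from 0 (fully open) to 1 (shut); "slide": the shift along the world's x, y, z in cm, a list of three; "yaw": the turn about the world's z in rad. A call has 1 to 10 rows; each row is the pose to reach, as a shift and turn from the pose commanded when the call began; what a row does not reach only later rows make up. A row lasts 1/8 s, in which the tool goes at most 62.5 mm and 10.7 degrees, less where a joint would pass 70% of its speed; a pose out of reach is approached as far as the arm can. A call with a gripper value outside its range is refused whole. The fingers move at their own pace and stop on an object; the grip force is fixed at half the most. Time passes only in rows, so rows that repeat a pose let the fingers close. It gives the time, the measured TCP pose, the force and the opening at its end, in the units of the state.
- sense(): the state, without advancing time (a new reading comes with each control period).
- capture(name): name is "side" or "top"; returns the picture (480x640x3 uint8, blue, green, red); there is no depth.
- camera_model(name): a dict with "mtx" (3x3 intrinsics, pixels), "k1" (the pictures are not rectified: a ray, as slopes to the right and down, at radius r is drawn at 1 + k1 r^2 times it, then the intrinsics apply), "xyz" and "orientation" of the camera in the world. Camera axes: x right, y up, looking along -z (the intrinsics and any distortion apply to the point x, -y, -z); pixel columns grow to the right and rows downward; lengths in m; the calibration is good to about 2 mm. A picture is of the moment at which its call begins. camera_model takes no time and is no camera call.
- finish_job(): hands the job in, once; it reports no verdict.
The state is a dict: "time_s": time; "joints": joint angles; "joint_velocities": joint speeds; "effort": joint torques, N m; "tcp_pos": TCP position; "ee_rot": TCP orientation; "wrist_force": force on the tool from outside, world axes, zero at the start; "moment": the same for the moment, N m; "gripper_width": opening from 0.0 (shut) to 1.0 (fully open).
Only numpy, scipy, OpenCV 4.12 (cv2) and the standard library are available. Lean on these libraries where they do the work, as an engineer would, in place of code of your own. Each camera call takes 0.05 s, during which the arm holds its last target. There are 200 camera calls.

## Task

The chisel wants sharpening: slide the loose cover of the tool till along its rim to find which of the two hidden pockets holds the honing guide, leaving the cover lying flat in the rim. Lift the guide out and set it down, without dropping it, on its roller near the middle of the bench stone, lined up to roll along the stone's length, and let go. Leave everything else where it is.

Things in the scene. Friction and masses are not known exactly. Their poses are not given: they have to be found in the camera images.
- till: Long brown wooden tray fixed to the bench, 140 mm (x) by 386 mm (y), rim 64 mm high. Origin: centre of underside; y runs along it. Four pockets in a row, centres at y = -138, -46, +46, +138 mm, each 114 (x) by 84 mm (y), floor at z = 10 mm, dividers to z = 53 mm. Two bearers 12 mm wide, 6 mm high run along y over the floors at x = -20 and +20 mm. Position and yaw vary.
- till_ledge (a point): Point on the till's axis, over its middle, at the height of the ledge (z = 54 mm above the bench). The 8 mm ledge runs all round inside the rim; the cover lies and slides along y on it, inside a lip 10 mm high (space between lips 130 mm in x, 376 mm in y). Axes as the till's.
- cover: Loose plywood board, 126 mm (x) by 186 mm (y), 9 mm thick, 0.12 to 0.24 kg. Origin: centre of underside; axes as the till's. It lies on the ledge and hides the two pockets at the till's -y end (its centre at till y = -94 to -88 mm); it slides freely, some 180 mm, to the till's +y end, over the two open pockets, whose contents lie below it.
- cover_grip (a point): Centre of the wooden grip batten across the middle of the cover: 80 mm along x, 20 mm thick along y, 26 mm high. This point is 13 mm above the cover's upper face, 13 mm below the batten's top, 22 mm above cover's origin.
- guide: The honing guide: two bare aluminium jaws forming a block 48 (x) by 44 (y) by 28 mm high; under it a steel roller 16 mm in diameter, 30 mm long (axis along y), 5 mm lower than the block. Brass thumb nut out to y = +36 mm, rod ends to y = -26 mm. 0.17 to 0.28 kg. Origin: under the block's middle, level with the roller's lowest line; z up, x is the way it rolls. Roller fixed, it will not run off.
- guide_grip (a point): Middle of the guide's jaw block, 19 mm above guide's origin. Grip the flat ends at x = -24 and +24 mm from here. The guide starts in one of the two covered pockets, roller down, jaws on the bearers (origin 11 mm above the bench), within 0.1 rad of the till's yaw. Set down empty on a flat face it nods about 0.2 rad onto the roller and one lower edge.
- slipstone: Grey slip stone, flat slab 92 mm (x) by 42 mm (y) by 12 mm with one rounded long edge, lying on the bearers of the other covered pocket. Origin: on its underside. To be left in its pocket.
- tin: Round steel tin, 61 mm in diameter, 22 mm high, in one of the open pockets. Origin: centre of underside.
- dressing: Whitish dressing stone, block 70 by 30 by 24 mm, in the other open pocket. Origin: centre of underside.
- stone: Bench stone in a dark wooden holder 240 mm (x) by 96 mm (y), fixed to the bench; the grey stone is 200 mm (x) by 76 mm (y), its flat top 32 mm above the bench, 5 mm above the holder's end stops. Origin: centre of the holder's underside; x runs along the stone's length. Position and yaw vary.
- stone_top (a point): Centre of the bench stone's top face, 32 mm above the bench; axes as stone.
- chisel: Chisel with a wooden handle, 260 mm long, lying on the bench beyond the stone on the +y side. Origin: near its middle.
- hammer: Hammer with a steel head and a 200 mm wooden handle, lying on the bench on the -y side. Origin: near the head.
- offcut: Pale wood offcut, 85 by 45 by 22 mm, behind the till. Origin: centre of underside.
- wedge_block: Brown wood block, 60 by 40 by 18 mm, behind the till. Origin: centre of underside.
- pencil: Pencil, 165 mm long, 8 mm thick, at the back of the bench. Origin: near its middle.
Things that resemble listed ones, but are neither listed nor needed, are in the scene too. Of the things like the cover, leave any that is purple or yellow; of the rest the larger one is meant.

How it is judged:
By the outcome, as a careful person would: the job done as asked, in the order asked, and still so for the second after the job is handed in, with the robot touching nothing.
It also fails if it takes over 56 s, if anything falls off the work surface, if the arm or the gripper's body presses on something with over 40 N, if the wrist force passes 120 N, or if a joint passes its speed limit or range.

## Working session

There is one attempt and no reset: what is moved stays moved. The work goes in short steps, Python scripts to look and compute and a shell command to move; the robot and the scene stay as the last step left them, time stands still between calls to the robot, and variables do not carry over. Pictures are saved under pics/ and viewed, about 8 in all and at most 12, crops included, and the job is handed in when it is done.

```bash
mkdir -p pics
cat > h.py <<'E'
import numpy as np, cv2
from station import sense, capture, camera_model, finish_job
def ray(cam,u,v):
    m=camera_model(cam);K=np.array(m["mtx"]);k=m["k1"]
    d=np.array([(u-K[0,2])/K[0,0],(v-K[1,2])/K[1,1]]);p=d.copy()
    for _ in range(30): p=d/(1+k*(p@p))
    R=np.array(m["orientation"]);return np.array(m["xyz"]),R@np.array([p[0],-p[1],-1])
def onz(cam,u,v,z):
    o,d=ray(cam,u,v);return o+d*(z-o[2])/d[2]
def proj(cam,P):
    m=camera_model(cam);K=np.array(m["mtx"]);R=np.array(m["orientation"])
    c=R.T@(np.array(P)-np.array(m["xyz"]));s=np.array([c[0]/-c[2],-c[1]/-c[2]]);s=s*(1+m["k1"]*(s@s))
    return K[0,0]*s[0]+K[0,2],K[1,1]*s[1]+K[1,2]
E
python3 - <<'E'
from h import *
for n in("top","side"):
    cv2.imwrite(f"pics/{n}0.png",capture(n)); m=camera_model(n); print(n,m)
s=sense();print(s)
E
```

```text
top {'mtx': array([[490.30067683,   0.        , 317.65400779],
       [  0.        , 490.30067683, 234.53724019],
       [  0.        ,   0.        ,   1.        ]]), 'k1': 0.00983595389525925, 'xyz': array([0.40208428, 0.0420463 , 1.27216133]), 'orientation': array([[ 0.01241353,  0.99628067, -0.08526859],
       [-0.99970038,  0.01416469,  0.01996282],
       [ 0.02109637,  0.08499524,  0.996158  ]])}
side {'mtx': array([[560.98774233,   0.        , 323.19254326],
       [  0.        , 560.98774233, 238.27435089],
       [  0.        ,   0.        ,   1.        ]]), 'k1': 0.0024853827999226177, 'xyz': array([-0.19534463, -0.70175412,  0.93822925]), 'orientation': array([[ 0.7154249 ,  0.44790725, -0.53623344],
       [-0.69865585,  0.46616111, -0.54274655],
       [ 0.00687106,  0.76293703,  0.64643629]])}
{'time_s': 0.1, 'joints': array([-5.40541065e+01,  2.20869622e+01,  3.88271958e-01, -2.27504095e-02,
       -6.84110240e+01, -1.48165038e+01]), 'joint_velocities': array([-0.02174083, -0.11567653,  0.19288779, -0.01267238, -0.04171934,
        0.02719302]), 'effort': array([-9.69795037e-04, -3.91688061e+01,  1.87934500e+01,  4.23198760e+00,
        1.34460814e-02, -5.85843395e-05]), 'tcp_pos': array([ 0.22517083, -0.58261033,  0.29127364]), 'ee_rot': array([[-9.32821481e-01, -3.60337903e-01, -8.25148967e-04],
       [-3.60338823e-01,  9.32819817e-01,  1.76694067e-03],
       [ 1.33019612e-04,  1.94557342e-03, -9.99998099e-01]]), 'wrist_force': array([-0.75362487,  0.31104398,  0.33436128]), 'moment': array([0.03324708, 0.04012737, 0.02959494]), 'gripper_width': 0.996722043540051}
```

View pics/top0.png

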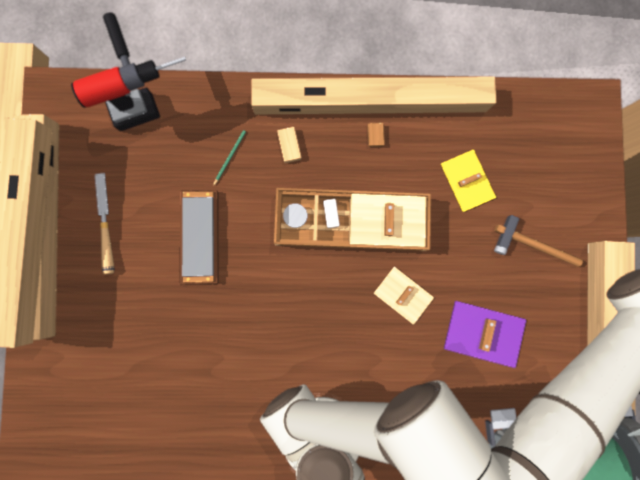

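View pics/side0.png

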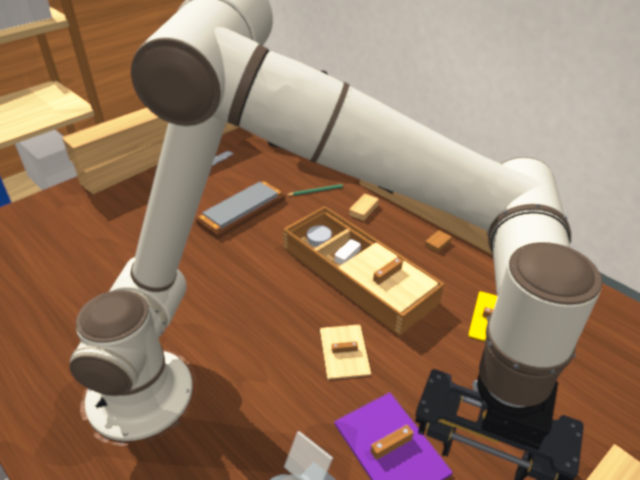

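The top view shows four things like the cover: yellow (468,180), purple (487,335), a small pale board on the bench (404,295), and a larger pale board in the till (390,220). By the description, the cover is the one in the till. The stone is at (199,237), and the open pockets at left hold the tin and the dressing stone. Next I'll measure and check the choice in a crop.

```bash
cat > m.py <<'E'
from h import *
def rect(mask,cam,z,box):
    x0,y0,x1,y1=box;m=np.zeros_like(mask);m[y0:y1,x0:x1]=mask[y0:y1,x0:x1]
    cs=cv2.findContours(m,0,cv2.CHAIN_APPROX_NONE)[0];c=max(cs,key=cv2.contourArea)
    P=np.array([onz(cam,*p,z)[:2] for p in c[:,0].astype(float)])*1000
    return cv2.minAreaRect(P.astype(np.float32))
E
python3 - <<'E'
from m import *
im=cv2.imread("pics/top0.png");hsv=cv2.cvtColor(im,40)
crop=cv2.resize(im[175:260,265:440],None,fx=4.5,fy=4.5,interpolation=2);cv2.imwrite("pics/crop1.png",crop)
for p in [(390,220),(375,205),(389,240),(277,192),(199,237),(185,200),(352,265)]: print(p,hsv[p[1],p[0]])
H,S,V=cv2.split(hsv)
print("cover",rect(((S<125)&(V>170)).astype(np.uint8),"top",.063,(345,185,435,255)))
print("stone",rect(((S<60)&(V>90)).astype(np.uint8),"top",.032,(170,180,230,295)))
E
```

```text
(390, 220) [ 14 147 210]
(375, 205) [ 28  38 255]
(389, 240) [ 25  57 254]
(277, 192) [ 14 145 186]
(199, 237) [105   9 179]
(185, 200) [110   9 178]
(352, 265) [ 11 147 139]
cover ((545.337158203125, -150.07395935058594), (202.1624298095703, 129.6986846923828), 88.6376724243164)
stone ((500.58404541015625, 320.31463623046875), (198.52159118652344, 77.97425079345703), 2.0365049839019775)
```

View pics/crop1.png

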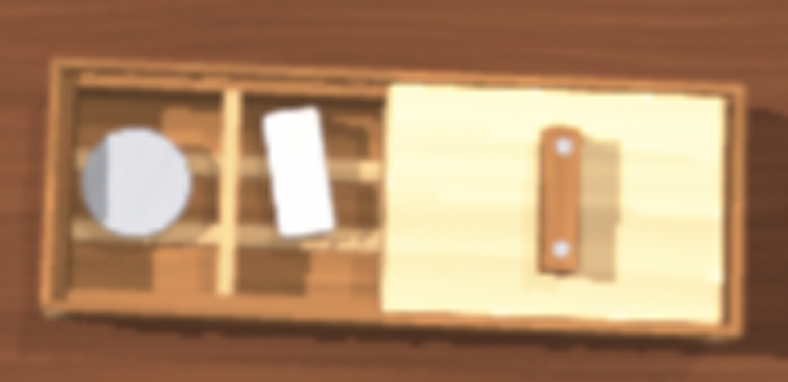

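The crop confirms the large pale cover lies in the till, at its -y end. The batten is centred near crop (561,200). Next is the numeric geometry.

Run:
```python
from m import *
f=lambda u,v:(265+(u+.5)/4.5-.5,175+(v+.5)/4.5-.5)
C=np.array([onz("top",*f(*p),.064)[:2] for p in [(53,62),(745,88),(742,336),(42,315)]])*1000
print(C.round(1),C.mean(0)); 
for i in range(4): d=C[(i+1)%4]-C[i];print(np.hypot(*d),np.degrees(np.arctan2(d[1],d[0])))
for p in [(562,145),(560,250),(540,200),(582,200)]: print(p,onz("top",*f(*p),.089)*1000)
im=cv2.imread("pics/side0.png");cv2.imwrite("pics/crop2.png",cv2.resize(im[195:335,275:450],None,fx=4.2,fy=4.2,interpolation=2))
# stone corners for check
s=sense();print(s["tcp_pos"],np.degrees(np.arctan2(s["ee_rot"][1,1],s["ee_rot"][0,1])))
```

```text
[[ 619.3  122. ]
 [ 610.9 -262.4]
 [ 472.8 -259.8]
 [ 479.1  125.3]] [545.50099444 -68.75052289]
384.50818866772653 -91.25722979719612
138.10552417397798 178.90748071069504
385.1133616180891 89.06730656491
140.2864571578938 -1.3397216819065132
(562, 145) [ 573.72492829 -156.23286962   89.        ]
(560, 250) [ 516.49219568 -155.15012938   89.        ]
(540, 200) [ 543.51967738 -144.29337675   89.        ]
(582, 200) [ 543.85710083 -167.09319267   89.        ]
[ 0.22517083 -0.58261033  0.29127364] 111.12099115164972
```

View pics/crop2.png

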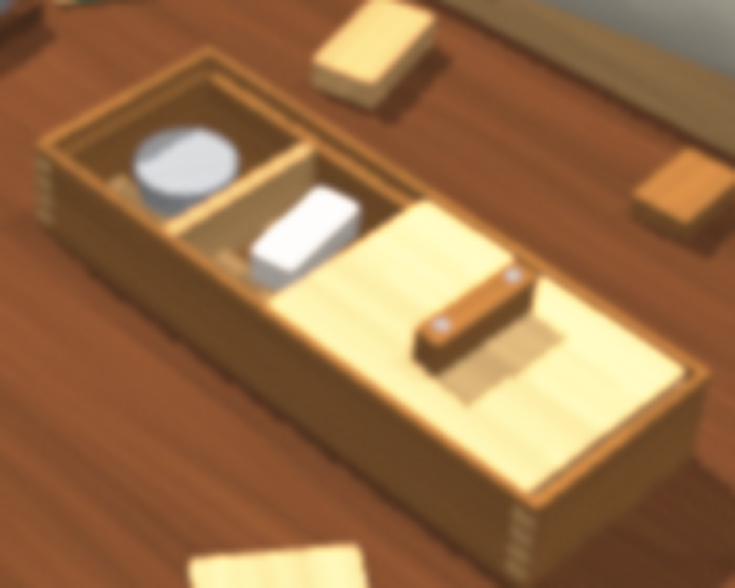

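The side crop agrees: cover flat on the ledge, batten clear, tin and dressing stone in the open pockets. Moving above the batten now.

```bash
python3 -m inch '[{"hand":0.4,"slide":[31.9,42.7,-5],"yaw":-0.388},{"hand":0.4,"slide":[31.9,42.7,-5],"yaw":-0.388},{"hand":0.4,"slide":[31.9,42.7,-5],"yaw":-0.388},{"hand":0.4,"slide":[31.9,42.7,-5],"yaw":-0.388},{"hand":0.4,"slide":[31.9,42.7,-5],"yaw":-0.388},{"hand":0.4,"slide":[31.9,42.7,-5],"yaw":-0.388},{"hand":0.4,"slide":[31.9,42.7,-5],"yaw":-0.388},{"hand":0.4,"slide":[31.9,42.7,-5],"yaw":-0.388},{"hand":0.4,"slide":[31.9,42.7,-5],"yaw":-0.388},{"hand":0.4,"slide":[31.9,42.7,-5],"yaw":-0.388}]'
```

```text
time_s: 1.35
tcp_pos: [0.5455, -0.1536, 0.2411]
ee_rot: [[-1.0, 0.015, -0.001], [0.015, 1.0, 0.0], [0.001, 0.0, -1.0]]
wrist_force: [-0.4, 0.9, 0.0]
gripper_width: 0.6
```

```bash
python3 -m inch '[{"hand":0.4,"slide":[0,0,-5],"yaw":0},{"hand":0.4,"slide":[0,0,-8],"yaw":0},{"hand":0.4,"slide":[0,0,-10.4],"yaw":0},{"hand":0.4,"slide":[0,0,-10.5],"yaw":0},{"hand":0.65,"slide":[0,0,-10.5],"yaw":0},{"hand":0.65,"slide":[0,0,-10.5],"yaw":0},{"hand":0.65,"slide":[0,0,-10.5],"yaw":0}]'
python3 - <<'E'
from h import *
im=capture("side");cv2.imwrite("pics/s3.png",cv2.resize(im[150:350,250:500],None,fx=3,fy=3,interpolation=2))
E
```

```text
time_s: 2.22
tcp_pos: [0.5447, -0.156, 0.1383]
ee_rot: [[-1.0, 0.019, 0.002], [0.019, 1.0, -0.0], [-0.002, 0.0, -1.0]]
wrist_force: [-0.9, 0.7, 0.2]
gripper_width: 0.38
```

View pics/s3.png

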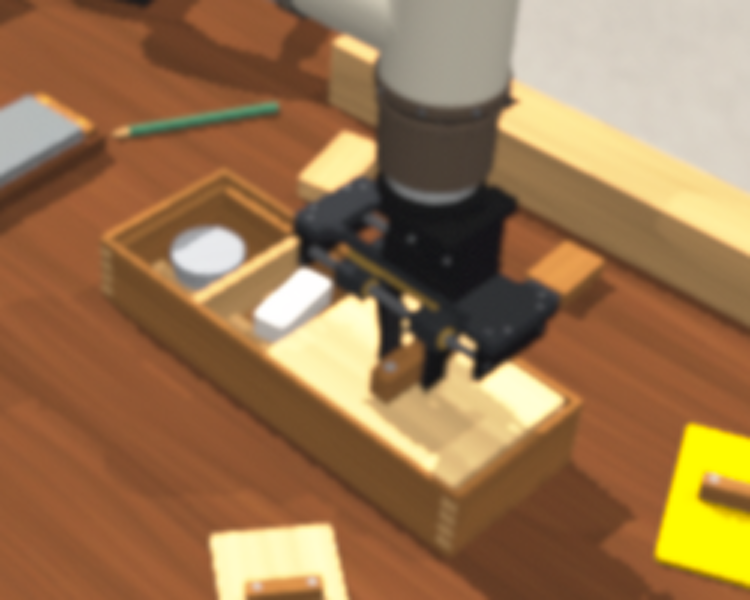

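The fingers straddle the batten, which shows at crop (400,370). Sliding the cover along +y.

```bash
python3 -m inch '[{"hand":0.65,"slide":[0,0.5,0],"yaw":0},{"hand":0.65,"slide":[0.05,2,0],"yaw":0},{"hand":0.65,"slide":[0.1,4.5,0],"yaw":0},{"hand":0.65,"slide":[0.15,7,0],"yaw":0},{"hand":0.65,"slide":[0.2,9.5,0],"yaw":0},{"hand":0.65,"slide":[0.25,12,0],"yaw":0},{"hand":0.65,"slide":[0.3,14.2,0],"yaw":0},{"hand":0.65,"slide":[0.3,16,0],"yaw":0},{"hand":0.65,"slide":[0.35,17.4,0],"yaw":0},{"hand":0.65,"slide":[0.35,18.1,0],"yaw":0}]'
python3 -m inch '[{"hand":0.65,"slide":[0,0,0],"yaw":0},{"hand":0.4,"slide":[0,0,0],"yaw":0},{"hand":0.4,"slide":[0,0,0],"yaw":0},{"hand":0.4,"slide":[0,0,5],"yaw":0},{"hand":0.25,"slide":[0,0,10],"yaw":0},{"hand":0.25,"slide":[-10,5,13],"yaw":0},{"hand":0.25,"slide":[-15,10,13],"yaw":0},{"hand":0.25,"slide":[-15,10,13],"yaw":0},{"hand":0.25,"slide":[-15,10,13],"yaw":0}]'
python3 - <<'E'
from h import *
im=capture("top");cv2.imwrite("pics/t4.png",im);cv2.imwrite("pics/t4c.png",cv2.resize(im[175:260,265:440],None,fx=4.5,fy=4.5,interpolation=2))
cv2.imwrite("pics/s4.png",capture("side"))
E
```

```text
time_s: 3.52
tcp_pos: [0.5478, 0.0258, 0.1373]
ee_rot: [[-1.0, 0.018, -0.0], [0.018, 1.0, -0.0], [0.0, -0.0, -1.0]]
wrist_force: [-0.5, -2.3, 1.5]
gripper_width: 0.348
time_s: 4.65
tcp_pos: [0.3956, 0.1264, 0.2682]
ee_rot: [[-1.0, 0.014, 0.002], [0.014, 1.0, 0.002], [-0.002, 0.002, -1.0]]
wrist_force: [-0.3, -0.3, -0.2]
gripper_width: 0.752
```

View pics/t4c.png

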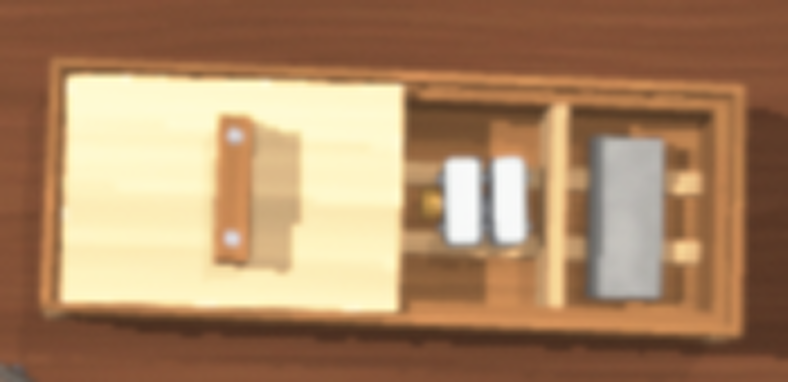

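The cover lies flat at the +y end. The guide is now visible in the third pocket, jaws at crop (445–527,157–245) with the brass nut at (433,203), and the slip stone is in the end pocket. Measuring the guide in both views.

Run:
```python
from m import *
im=cv2.imread("pics/t4.png");hsv=cv2.cvtColor(im,40)
H,S,V=cv2.split(hsv)
m=((S<50)&(V>185)).astype(np.uint8);m=cv2.morphologyEx(m,cv2.MORPH_CLOSE,np.ones((3,7),np.uint8))
print("guide",rect(m,"top",.044,(357,203,386,235)))
# upsampled
b=cv2.resize(im[200:238,355:390],None,fx=8,fy=8,interpolation=2);g=cv2.cvtColor(b,40)
mm=((g[...,1]<60)&(g[...,2]>180)).astype(np.uint8)
for c in cv2.findContours(mm,0,2)[0]:
    if cv2.contourArea(c)<2000: continue
    q=(c[:,0].astype(float)+.5)/8-.5+[355,200]
    r=cv2.minAreaRect((np.array([onz("top",*p,.044)[:2] for p in q])*1000).astype(np.float32));print(r)
# brass nut
bm=((g[...,0]>15)&(g[...,0]<30)&(g[...,1]>150));ys,xs=np.nonzero(bm);print("brass",onz("top",xs.mean()/8+355,ys.mean()/8+200,.03)*1000)
# stone refined at subpixel, original image
im=cv2.imread("pics/top0.png");b=cv2.resize(im[180:295,170:230],None,fx=6,fy=6,interpolation=2);g=cv2.cvtColor(b,40)
mm=((g[...,1]<60)&(g[...,2]>110)).astype(np.uint8);c=max(cv2.findContours(mm,0,2)[0],key=cv2.contourArea)
q=(c[:,0].astype(float)+.5)/6-.5+[170,180]
print("stone",cv2.minAreaRect((np.array([onz("top",*p,.032)[:2] for p in q])*1000).astype(np.float32)))
s=cv2.imread("pics/s4.png");u,v=map(int,proj("side",[.545,-.115,.04]));print(u,v)
cv2.imwrite("pics/s4c.png",cv2.resize(s[v-50:v+50,u-65:u+65],None,fx=6,fy=6,interpolation=2))
```

```text
guide ((548.62841796875, -120.72877502441406), (46.173255920410156, 43.11870193481445), 0.2533870339393616)
((548.2760620117188, -106.9259033203125), (49.034454345703125, 20.88688087463379), 0.18289156258106232)
((548.5462036132812, -134.3222198486328), (49.9105224609375, 18.709455490112305), 0.154249906539917)
brass [546.71302215 -91.25178654  30.        ]
stone ((500.1548767089844, 321.630615234375), (200.29049682617188, 77.72607421875), 1.877343773841858)
372 272
```

View pics/s4c.png

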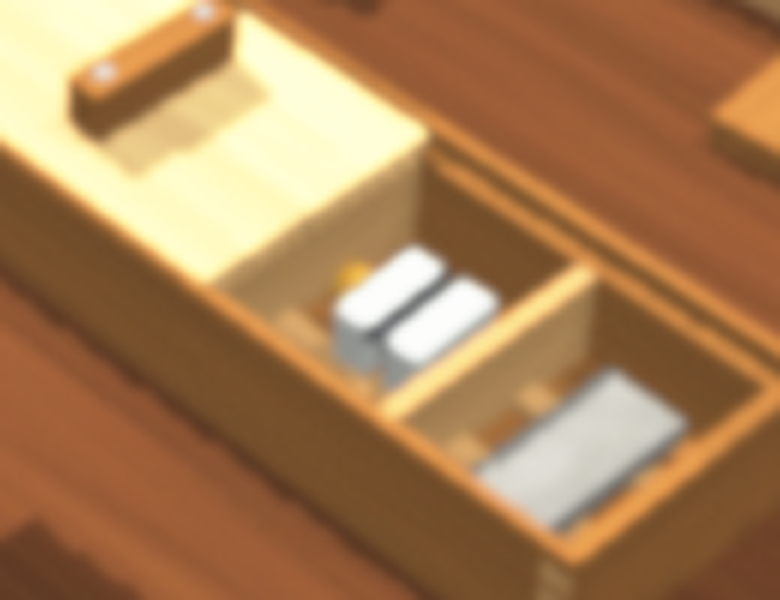

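The guide lies flat and is free to grip: centre (548.5,-120.7) mm, yaw about 0.3°. Moving above it with a +1.595 rad turn, which keeps joint 6 inside its range.

```bash
python3 -m inch '[{"hand":0.3,"slide":[15.1,-24.6,-3],"yaw":1.595},{"hand":0.3,"slide":[15.1,-24.6,-3],"yaw":1.595},{"hand":0.3,"slide":[15.1,-24.6,-3],"yaw":1.595},{"hand":0.3,"slide":[15.1,-24.6,-3],"yaw":1.595},{"hand":0.3,"slide":[15.1,-24.6,-3],"yaw":1.595},{"hand":0.3,"slide":[15.1,-24.6,-3],"yaw":1.595},{"hand":0.3,"slide":[15.1,-24.6,-3],"yaw":1.595},{"hand":0.3,"slide":[15.1,-24.6,-3],"yaw":1.595},{"hand":0.3,"slide":[15.1,-24.6,-3],"yaw":1.595},{"hand":0.3,"slide":[15.1,-24.6,-3],"yaw":1.595}]'
python3 -m inch '[{"hand":0.3,"slide":[0,0,-3],"yaw":0},{"hand":0.3,"slide":[0,0,-6],"yaw":0},{"hand":0.3,"slide":[0,0,-6],"yaw":0},{"hand":0.3,"slide":[0,0,-6],"yaw":0}]'; python3 -c "
from h import *
s=sense();print(s['joints'],s['tcp_pos'],s['ee_rot'])"
```

```text
time_s: 6.0
tcp_pos: [0.5491, -0.123, 0.2361]
ee_rot: [[0.004, -1.0, -0.002], [-1.0, -0.004, -0.0], [0.0, 0.002, -1.0]]
wrist_force: [-0.2, -0.8, -0.2]
gripper_width: 0.7
time_s: 6.5
tcp_pos: [0.5497, -0.1221, 0.1777]
ee_rot: [[0.004, -1.0, 0.001], [-1.0, -0.004, -0.001], [0.001, -0.001, -1.0]]
wrist_force: [0.6, 0.2, 0.2]
gripper_width: 0.7
[ 3.98349417e+00  2.23168285e+01 -1.72700181e+01  4.58225668e-02
 -5.03668200e+01 -3.79256929e+00] [ 0.5496525  -0.12205679  0.17773378] [[ 3.84191041e-03 -9.99992259e-01  8.49660150e-04]
 [-9.99992462e-01 -3.84238552e-03 -5.58249729e-04]
 [ 5.61510129e-04 -8.47509000e-04 -9.99999483e-01]]
```

```bash
python3 -m inch '[{"hand":0.3,"slide":[-0.1,0.1,-3],"yaw":0},{"hand":0.3,"slide":[-0.1,0.1,-6],"yaw":0},{"hand":0.3,"slide":[-0.1,0.1,-8],"yaw":0},{"hand":0.3,"slide":[-0.1,0.1,-8.8],"yaw":0},{"hand":0.3,"slide":[-0.1,0.1,-8.8],"yaw":0},{"hand":0.6,"slide":[-0.1,0.1,-8.8],"yaw":0},{"hand":0.6,"slide":[-0.1,0.1,-8.8],"yaw":0},{"hand":0.6,"slide":[-0.1,0.1,-8.8],"yaw":0},{"hand":0.6,"slide":[-0.1,0.1,-8.8],"yaw":0}]'
```

```text
time_s: 7.62
tcp_pos: [0.5488, -0.1199, 0.0904]
ee_rot: [[0.005, -1.0, 0.003], [-1.0, -0.005, -0.0], [0.0, -0.003, -1.0]]
wrist_force: [0.3, -0.4, 5.6]
gripper_width: 0.55
```

```bash
python3 -m inch '[{"hand":1,"slide":[0,0,0],"yaw":0},{"hand":1,"slide":[0,0,0.5],"yaw":0},{"hand":1,"slide":[0,0,2],"yaw":0},{"hand":1,"slide":[0,0,5],"yaw":0},{"hand":1,"slide":[0,0,9],"yaw":0},{"hand":1,"slide":[0,0,12],"yaw":0},{"hand":1,"slide":[0,0,12],"yaw":0},{"hand":1,"slide":[0,0,12],"yaw":0}]'
python3 - <<'E'
from h import *
im=capture("side");print(sense()["joints"].round(1))
u,v=map(int,proj("side",[.545,-.1,.12]));cv2.imwrite("pics/s5.png",cv2.resize(im[max(v-80,0):v+80,u-100:u+100],None,fx=4,fy=4,interpolation=2)[:600])
E
```

```text
time_s: 8.62
tcp_pos: [0.5467, -0.1198, 0.2082]
ee_rot: [[0.004, -1.0, -0.003], [-1.0, -0.004, 0.001], [-0.001, 0.003, -1.0]]
wrist_force: [-0.6, 0.6, -2.4]
gripper_width: 0.549
[  4.2  20.2 -15.5  -0.  -54.5  -3.9]
```

View pics/s5.png

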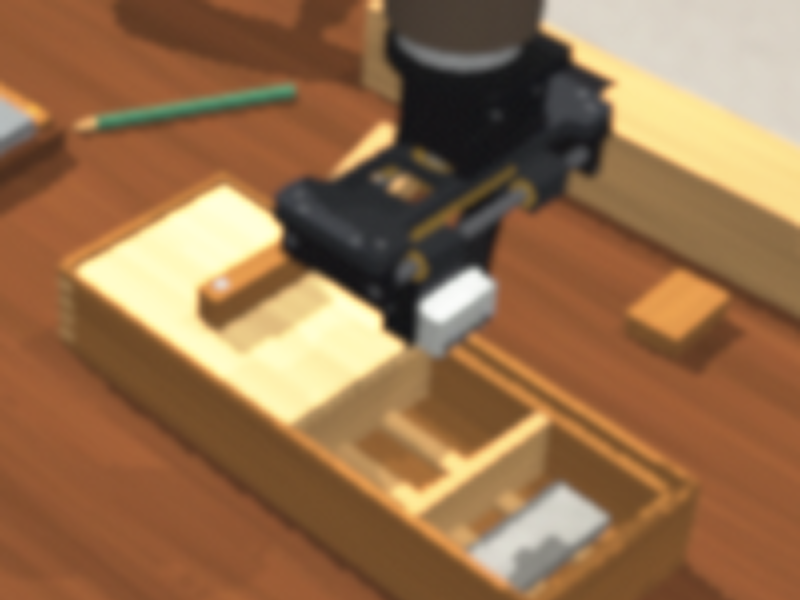

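The guide is held level at crop (455,310), its pocket is empty, and the slip stone and cover are undisturbed. Carrying it over the stone.

```bash
python3 -m inch '[{"hand":1,"slide":[-0.3,3,0],"yaw":0.01},{"hand":1,"slide":[-1,9,0],"yaw":0.02},{"hand":1,"slide":[-2,15,0],"yaw":0.028},{"hand":1,"slide":[-3,21,0],"yaw":0.028},{"hand":1,"slide":[-3.5,27,0],"yaw":0.028},{"hand":1,"slide":[-4,33,0],"yaw":0.028},{"hand":1,"slide":[-4.5,38,0],"yaw":0.028},{"hand":1,"slide":[-4.7,42,0],"yaw":0.028},{"hand":1,"slide":[-4.7,44.2,0],"yaw":0.028},{"hand":1,"slide":[-4.7,44.2,0],"yaw":0.028}]'
python3 -m inch '[{"hand":1,"slide":[0,0,-2],"yaw":0},{"hand":1,"slide":[0,0,-5],"yaw":0},{"hand":1,"slide":[0,0,-7],"yaw":0},{"hand":1,"slide":[0,0,-8],"yaw":0},{"hand":1,"slide":[0,0,-8],"yaw":0},{"hand":1,"slide":[0,0,-8],"yaw":0}]'
python3 - <<'E'
from h import *
im=capture("side");s=sense();print(s["tcp_pos"],s["ee_rot"][:2,1],s["wrist_force"])
u,v=map(int,proj("side",[.5,.32,.06]));print(u,v);cv2.imwrite("pics/s6.png",cv2.resize(im[v-50:v+50,u-65:u+65],None,fx=6,fy=6,interpolation=2))
E
```

```text
time_s: 9.93
tcp_pos: [0.5004, 0.3228, 0.2078]
ee_rot: [[0.034, -0.999, -0.002], [-0.999, -0.034, -0.002], [0.002, 0.002, -1.0]]
wrist_force: [0.5, 0.8, -1.9]
gripper_width: 0.549
time_s: 10.68
tcp_pos: [0.5014, 0.3221, 0.1302]
ee_rot: [[0.033, -0.999, 0.001], [-0.999, -0.033, 0.001], [-0.001, -0.001, -1.0]]
wrist_force: [-0.2, 0.1, -3.0]
gripper_width: 0.55
[0.5013333  0.32224724 0.13030814] [-0.99945688 -0.03291893] [ 0.26432154 -0.15721193 -1.94460185]
239 194
```

View pics/s6.png

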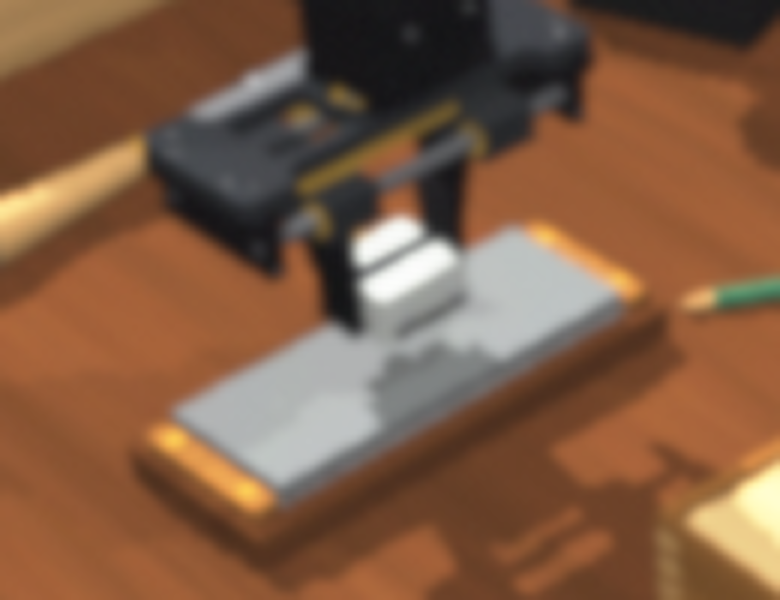

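The guide hangs level over the middle of the stone, about 19 mm above it. Lowering slowly while watching the force.

```bash
python3 -m inch '[{"hand":1,"slide":[-0.1,0,-0.6],"yaw":0},{"hand":1,"slide":[-0.1,0,-1.1],"yaw":0},{"hand":1,"slide":[-0.1,0,-1.5],"yaw":0},{"hand":1,"slide":[-0.1,0,-1.6],"yaw":0},{"hand":1,"slide":[-0.1,0,-1.6],"yaw":0},{"hand":1,"slide":[-0.1,0,-1.6],"yaw":0}]'
python3 -m inch '[{"hand":1,"slide":[0,0,-0.1],"yaw":0},{"hand":1,"slide":[0,0,-0.1],"yaw":0},{"hand":1,"slide":[0,0,-0.1],"yaw":0}]'
```

```text
time_s: 11.48
tcp_pos: [0.4999, 0.3221, 0.1134]
ee_rot: [[0.033, -0.999, 0.0], [-0.999, -0.033, 0.0], [-0.0, -0.0, -1.0]]
wrist_force: [0.2, 0.0, -3.0]
gripper_width: 0.548
time_s: 11.85
tcp_pos: [0.4998, 0.322, 0.1123]
ee_rot: [[0.033, -0.999, -0.0], [-0.999, -0.033, -0.0], [0.0, 0.0, -1.0]]
wrist_force: [-0.2, 1.0, -1.8]
gripper_width: 0.55
```

```bash
python3 -m inch '[{"hand":1,"slide":[0,0,-0.07],"yaw":0},{"hand":1,"slide":[0,0,-0.07],"yaw":0},{"hand":1,"slide":[0,0,-0.07],"yaw":0}]'
python3 -m inch '[{"hand":1,"slide":[0,0,-0.05],"yaw":0},{"hand":1,"slide":[0,0,-0.05],"yaw":0},{"hand":1,"slide":[0,0,-0.05],"yaw":0}]'
```

```text
time_s: 12.22
tcp_pos: [0.4998, 0.3221, 0.1115]
ee_rot: [[0.033, -0.999, -0.0], [-0.999, -0.033, -0.0], [0.0, 0.0, -1.0]]
wrist_force: [-1.0, -1.0, -1.8]
gripper_width: 0.551
time_s: 12.6
tcp_pos: [0.4999, 0.3221, 0.1113]
ee_rot: [[0.033, -0.999, 0.0], [-0.999, -0.033, 0.0], [-0.0, -0.0, -1.0]]
wrist_force: [-2.0, -1.2, 0.9]
gripper_width: 0.552
```

```bash
python3 -m inch '[{"hand":1,"slide":[0,0,-0.05],"yaw":0},{"hand":1,"slide":[0,0,-0.05],"yaw":0},{"hand":1,"slide":[0,0,-0.05],"yaw":0}]'
```

```text
time_s: 12.98
tcp_pos: [0.4999, 0.3221, 0.1113]
ee_rot: [[0.033, -0.999, 0.0], [-0.999, -0.033, 0.0], [-0.0, -0.0, -1.0]]
wrist_force: [-3.0, -0.3, 5.4]
gripper_width: 0.546
```

Contact is confirmed: the z force rose from -2 to +5 N and the height stopped changing. Opening gently, then rising.

```bash
python3 -m inch '[{"hand":0.43,"slide":[0,0,0],"yaw":0},{"hand":0.41,"slide":[0,0,0],"yaw":0},{"hand":0.38,"slide":[0,0,0],"yaw":0},{"hand":0.34,"slide":[0,0,0],"yaw":0},{"hand":0.28,"slide":[0,0,0],"yaw":0},{"hand":0.2,"slide":[0,0,0],"yaw":0},{"hand":0.1,"slide":[0,0,0],"yaw":0},{"hand":0.05,"slide":[0,0,0],"yaw":0},{"hand":0.05,"slide":[0,0,0],"yaw":0},{"hand":0.05,"slide":[0,0,0],"yaw":0}]'
python3 -m inch '[{"hand":0.05,"slide":[0,0,1],"yaw":0},{"hand":0.05,"slide":[0,0,3],"yaw":0},{"hand":0.05,"slide":[0,0,6],"yaw":0},{"hand":0.05,"slide":[0,0,10],"yaw":0},{"hand":0.05,"slide":[0,0,14],"yaw":0},{"hand":0.05,"slide":[-4,-5,16],"yaw":0},{"hand":0.05,"slide":[-8,-11,16],"yaw":0},{"hand":0.05,"slide":[-12,-17,16],"yaw":0},{"hand":0.05,"slide":[-12,-22,16],"yaw":0},{"hand":0.05,"slide":[-12,-22,16],"yaw":0}]'
python3 - <<'E'
from h import *
im=capture("top");cv2.imwrite("pics/t7.png",im);s=capture("side");cv2.imwrite("pics/s7.png",s)
a=cv2.resize(im[180:295,170:440],None,fx=2.9,fy=2.9,interpolation=2)
b=cv2.resize(s[144:244,174:304],None,fx=2.5,fy=2.5,interpolation=2)
o=np.zeros((a.shape[0]+b.shape[0],a.shape[1],3),np.uint8);o[:a.shape[0]]=a;o[a.shape[0]:,:b.shape[1]]=b;cv2.imwrite("pics/c7.png",o);print(o.shape)
E
```

```text
time_s: 14.22
tcp_pos: [0.4998, 0.3221, 0.1105]
ee_rot: [[0.033, -0.999, 0.0], [-0.999, -0.033, -0.0], [0.0, -0.0, -1.0]]
wrist_force: [-0.1, -0.9, 0.3]
gripper_width: 0.943
time_s: 15.48
tcp_pos: [0.3782, 0.0993, 0.2715]
ee_rot: [[0.03, -1.0, 0.001], [-1.0, -0.03, 0.001], [-0.001, -0.001, -1.0]]
wrist_force: [-0.4, -0.1, 0.1]
gripper_width: 0.95
(584, 783, 3)
```

View pics/c7.png

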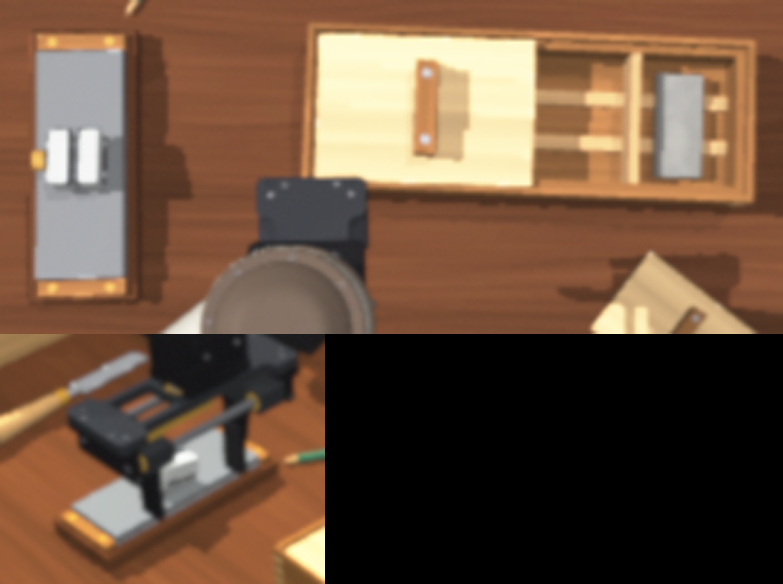

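The guide stands on the middle of the stone at (73,157), nut toward +y. The cover lies flat and the slip stone is in its pocket. A last numeric check follows, then I'll hand in.

Run:
```python
from h import *
im=cv2.imread("pics/t7.png");b=cv2.resize(im[210:260,175:225],None,fx=8,fy=8,interpolation=2);g=cv2.cvtColor(b,40)
mm=((g[...,1]<40)&(g[...,2]>215)).astype(np.uint8);C=[]
for c in cv2.findContours(mm,0,2)[0]:
    if cv2.contourArea(c)<2000: continue
    q=(c[:,0].astype(float)+.5)/8-.5+[175,210]
    r=cv2.minAreaRect((np.array([onz("top",*p,.063)[:2] for p in q])*1000).astype(np.float32));print(r);C.append(r[0])
C=np.array(C);d=C[0]-C[1];d*=np.sign(d[1]);print(C.mean(0),np.degrees(np.arctan2(-d[0],d[1])))
a=cv2.imread("pics/top0.png");df=cv2.absdiff(a,im).max(2);df=cv2.threshold(cv2.GaussianBlur(df,(5,5),0),35,255,0)[1]
for c in cv2.findContours(df,0,2)[0]:
    if cv2.contourArea(c)>15: print("diff",cv2.boundingRect(c))
```

```text
((503.7326354980469, 334.2804260253906), (43.601810455322266, 16.65186309814453), 0.06004772335290909)
((504.6809387207031, 307.7602844238281), (44.2598876953125, 14.895212173461914), 0.2375553697347641)
[504.20678711 321.02035522] 2.0479013060357936
diff (620, 454, 9, 17)
diff (491, 447, 8, 6)
diff (490, 421, 21, 24)
diff (259, 379, 279, 101)
diff (451, 358, 9, 4)
diff (504, 270, 136, 210)
diff (365, 267, 161, 118)
diff (228, 231, 7, 17)
diff (180, 225, 32, 22)
diff (138, 191, 289, 289)
```

```bash
python3 -c "
from station import finish_job
print(finish_job())"
```

```text
the job is handed in; nothing more can be done
None
```

I slid the cover along the rim to the till's +y end, where it lies flat. The guide was in the pocket next to the middle. I lifted it out, lowered it onto the stone until I felt contact, and let go. The job was handed in at about 15.6 s of the 56 s.

- **Guide:** it stands about 4 mm in x and 1 mm in y from the stone's centre, and part of the x offset is its nod onto the roller. The line through its jaws lies at 2.0°, and the stone at 1.9°.
- **Disagreement:** the outlines of the single jaws gave 0.1–0.2°, but I trusted the line between them because the pictures are coarse and the guide is tilted.
- **Other things:** the slip stone is still in its pocket. Comparing the first and last top pictures, I put the other changes down to the arm and its shadows; they partly cover the purple and small pale boards and I did not check those separately. The tin and dressing stone are under the cover and could not be seen.

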